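# Take nested sample cups apart and sort them by size

## Task

Three blue sample cups are nested in one another on the bench. Take them apart one at a time from the inside out, smallest first, leaving the outer cups behind, and set each one down upright, without dropping it, on the floor of the tray row whose white sample cup at the far end has the same size. Do not tip any cup over and leave the scissors, the orange rack and the bottle where they are.

Things in the scene. Friction and masses are not known exactly. Their poses are not given: they have to be found in the camera images.
- small_cup: the small loose cup: blue rigid plastic, open at the top, tapering from 43 mm outer diameter at the rim to 36 mm at the base, 106 mm tall, wall 3 mm, inner floor 4 mm above the base, about 35 g. Origin at the centre of its underside, z up along the cup's axis. At the start it stands loosely inside the medium cup, on that cup's inner floor, its top 34 mm above the medium cup's rim.
- medium_cup: the medium loose cup: blue rigid plastic, open at the top, tapering from 56 mm outer diameter at the rim to 48 mm at the base, 76 mm tall, wall 3 mm, inner floor 4 mm above the base, about 40 g. Origin at the centre of its underside, z up along the cup's axis. At the start it stands loosely inside the large cup, on that cup's inner floor, its top 34 mm above the large cup's rim.
- large_cup: the large loose cup: blue rigid plastic, open at the top, tapering from 66 mm outer diameter at the rim to 59 mm at the base, 46 mm tall, wall 3 mm, inner floor 4 mm above the base, about 50 g. Origin at the centre of its underside, z up along the cup's axis. At the start it stands on the bench and holds the other two.
- small_sample: white sample cup of the small size (43 mm rim, 106 mm tall), fixed on the tray at the far end of the row that is for small cups; which of the three rows that is varies. Origin at the centre of its underside, on the tray's floor; its x axis is parallel to the row and points to the row's far end, y is across the row. The free length of its row runs from x = -200 mm (inside of the near end wall) to the cup itself, 81 mm wide, centred on y = 0.
- medium_sample: white sample cup of the medium size (56 mm rim, 76 mm tall), fixed on the tray at the far end of the row that is for medium cups; which of the three rows that is varies. Origin at the centre of its underside, on the tray's floor; its x axis is parallel to the row and points to the row's far end, y is across the row. The free length of its row runs from x = -200 mm (inside of the near end wall) to the cup itself, 81 mm wide, centred on y = 0.
- large_sample: white sample cup of the large size (66 mm rim, 46 mm tall), fixed on the tray at the far end of the row that is for large cups; which of the three rows that is varies. Origin at the centre of its underside, on the tray's floor; its x axis is parallel to the row and points to the row's far end, y is across the row. The free length of its row runs from x = -200 mm (inside of the near end wall) to the cup itself, 81 mm wide, centred on y = 0.
- sorting_tray: grey tray 250 x 265 mm, fixed to the bench, with 14 mm high walls; two 5 mm thick dividers, 14 mm high, part it into three rows 81 mm wide inside, side by side at y = -87, 0 and +87 mm, each running along x. Origin at the centre of its underside, x points to the far end (away from the robot) where the samples stand 85 mm from the origin; the rows' floor is 5 mm above the origin.
- centrifuge_corner (a point): near corner, at bench height, of the large white centrifuge that stands fixed on the bench behind the work and is far taller than the cups; the corner juts toward the robot between the nested cups (left) and the tray (right). An obstacle only.
- scissors: blue-handled scissors 155 mm long lying on the bench, loose; origin at the centre of the underside. A bystander.
- micro_rack: orange micro tube rack 60 x 118 x 38 mm, loose; origin at the centre of the underside. A bystander.
- white_bottle: bottle with a blue cap, 69 mm wide, 128 mm tall, loose; origin at the centre of the underside. A bystander.

How it is judged:
By the outcome, as a careful person would: the job done as asked, in the order asked, and still so for the second after the job is handed in, with the robot touching nothing.
It also fails if it takes over 70 s, if anything falls off the work surface, if the arm or the gripper's body presses on something with over 40 N, if the wrist force passes 120 N, or if a joint passes its speed limit or range.

## Robot

A 6-joint arm with a two-finger parallel gripper is mounted at the origin on a cart in front of the work surface, level with it; the furniture and walls round the work are solid. World frame = base frame: x ahead of the robot, y to its left, z up, the work surface at z = 0. Lengths are in m, angles in degrees, forces in N, time in s.
With the tool pointing down it reaches from about 0.325 to 0.775 m from the base axis. Payload 5.5 kg.
Tool frame: the origin (TCP) lies midway between the tips of the shut fingers; the grasp point (between the pads) lies arm.grip_point_offset behind it (arm.grip_point_offset is the distance from the TCP to the grasp point, in m); z points along the fingers, x is the direction in which the jaws open and shut, and the axes are right-handed (so a half turn about z gives the same grasp; the last joint's range is limited). The gripper opens to 88 mm and grips with 3 to 60 N. Pads are 20 mm wide; open, the fingers measure 115 mm over their backs; the gripper's body (75 mm by 178 mm) begins 61 mm behind the grasp point.
Start: joints at [-73.837, 5.22, 70.514, -0, 104.267, -3.249], TCP at [0.199, -0.566, 0.223] pointing down, gripper open.
Joint ranges: [-164.24, 164.24], [-49.07, 125.15], [9.68, 141.18], [-86.29, 266.29], [3.28, 154.24], [-151.56, 151.56]. Speed limits (degrees/s): [147.25, 147.25, 172.46, 180, 180, 180].

## Interface

Orientations are given as a 3x3 rotation matrix whose columns are the frame's x, y, z axes.
In Python, from workcell import observe, eyes, order, arm gives the robot as it stands. The module is installed in compiled form; this text tells all that it offers.
- The arm moves only by the tool move_arm, never from a script. Its argument "moves" is text: rows parted by semicolons, each of 4 numbers parted by spaces: the shift along the tool's x, y, z in m, then the turn about the tool's z in rad. In form: tx ty tz yaw; .... A call has 1 to 8 rows; each row is the pose to reach, as a shift and turn from the pose measured when the call began, along the tool's axes at that moment; what a row does not reach only later rows make up. A row lasts 1/12 s, in which the tool goes at most 41.7 mm and 7.16 degrees, less where a joint would pass 70% of its speed; a pose out of reach is approached as far as the arm can. A call with a gripper value outside its range is refused whole. "hand" is the closure in counts, from 0 (fully open) to 255 (shut), set as the call begins (left out, the last holds). The fingers move at their own pace and stop on an object; "force" is the grip in N (left out, the last holds). Time passes only in rows, so rows that repeat a pose let the fingers close. It gives the time, the measured TCP pose, the force and the opening at its end, in the units of the state.
- observe(): the state, without advancing time (a new reading comes with each control period).
- eyes.read_camera(name): name is "scene" or "top"; returns a dict with "color" (384x512x3 uint8, red, green, blue), "fx", "fy", "cx", "cy" (pixels), "world_to_cam" (4x4, takes a point from world to camera coordinates). Camera axes: x right, y down, z forward; pixel columns grow to the right and rows downward; lengths in m; the calibration is good to about 2 mm. A picture is of the moment at which its call begins. There is no depth.
- order.hand_in(): hands the job in, once; it reports no verdict.
The state is a dict: "clock": time; "joints": joint angles; "joint_vel": joint speeds; "effort": joint torques, N m; "tool_pos": TCP position; "ee_rot": TCP orientation; "ft_force": force on the tool from outside, world axes, zero at the start; "wrist_torque": the same for the moment, N m; "width": opening from 0.0 (shut) to 1.0 (fully open).
Only numpy, scipy, OpenCV 4.12 (cv2) and the standard library are available. Lean on these libraries where they do the work, as an engineer would, in place of code of your own. Each camera call takes 0.05 s, during which the arm holds its last target.

## Working session

There is one attempt and no reset: what is moved stays moved. The work goes in short steps, Python scripts to look and compute and a tool call to move; the robot and the scene stay as the last step left them, time stands still between calls to the robot, and variables do not carry over. Pictures are saved under pics/ and viewed, and the job is handed in when it is done.

Besides the shell and the picture viewer there is one more tool, called after "Call:" as name(argument=value, ...) on one line, values as JSON. move_arm: Moves the arm, as the interface text tells. Its arguments: {"type":"object","properties":{"moves":{"type":"string"},"hand":{"type":"number"},"force":{"type":"number"}},"required":["moves"]}

```bash
mkdir -p pics; python3 - <<'E'
from workcell import observe, eyes, order, arm
import cv2,numpy as np
s=observe(); print(s); print(arm.grip_point_offset)
for n in("scene","top"):
    c=eyes.read_camera(n); cv2.imwrite(f"pics/{n}0.png",c["color"][:,:,::-1]); print(n,c["fx"],c["fy"],c["cx"],c["cy"]); print(np.round(c["world_to_cam"],4))
E
```

```text
{'clock': 0.0, 'joints': array([-7.38346555e+01,  5.26180920e+00,  7.05797930e+01, -1.28588585e-04,
        1.04265162e+02, -3.24982158e+00]), 'joint_vel': array([-0.00056163,  0.02362733,  0.0634289 ,  0.08355951,  0.149825  ,
        0.00480801]), 'effort': array([-2.84674752e-04, -4.46455443e+01, -4.06439137e+01,  6.98060752e-02,
        2.94445432e-02, -1.26069758e-04]), 'tool_pos': array([ 0.19935468, -0.56561647,  0.221541  ]), 'ee_rot': array([[ 3.32409786e-01, -9.43134912e-01, -5.20875185e-04],
       [-9.43133221e-01, -3.32410178e-01,  1.78910768e-03],
       [-1.86051413e-03, -1.03462211e-04, -9.99998264e-01]]), 'ft_force': array([ 0.53942276, -0.02207417,  0.22228614]), 'wrist_torque': array([-0.02661083,  0.02733667,  0.01727209]), 'width': 0.9998816252470193}
0.0187
scene 425.0641721807065 425.0641721807065 257.7538868441606 193.05033903011264
[[ 0.6605 -0.7505  0.0231 -0.4957]
 [-0.341  -0.3272 -0.8813  0.1809]
 [ 0.669   0.5742 -0.472   0.9218]
 [ 0.      0.      0.      1.    ]]
top 445.62992078300925 445.62992078300925 254.56548994445942 190.3245646356313
[[ 0.0116 -0.9999  0.0077 -0.1484]
 [-0.9901 -0.0125 -0.1401  0.6022]
 [ 0.1402 -0.0061 -0.9901  1.2673]
 [ 0.      0.      0.      1.    ]]
```

View pics/scene0.png

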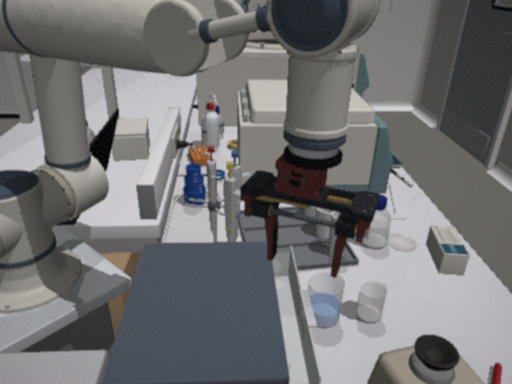

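View pics/top0.png

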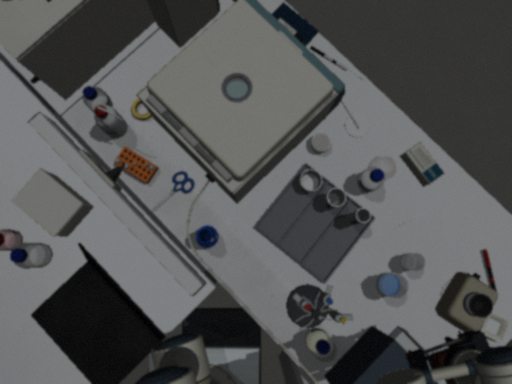

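```bash
python3 - <<'E'
import cv2
a=cv2.imread("pics/top0.png")[130:330,100:400]; a=cv2.convertScaleAbs(a,alpha=1.6); cv2.imwrite("pics/topc.png",cv2.resize(a,None,fx=2.66,fy=2.66,interpolation=cv2.INTER_CUBIC))
a=cv2.imread("pics/scene0.png")[80:280,150:400]; cv2.imwrite("pics/scenec.png",cv2.resize(a,None,fx=3,fy=3,interpolation=cv2.INTER_CUBIC))
E
```

```text
(no output)
```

View pics/topc.png

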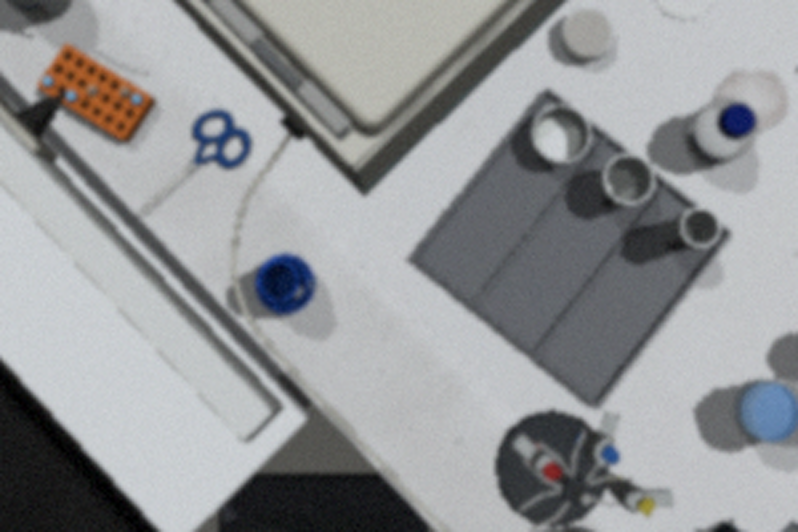

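View pics/scenec.png

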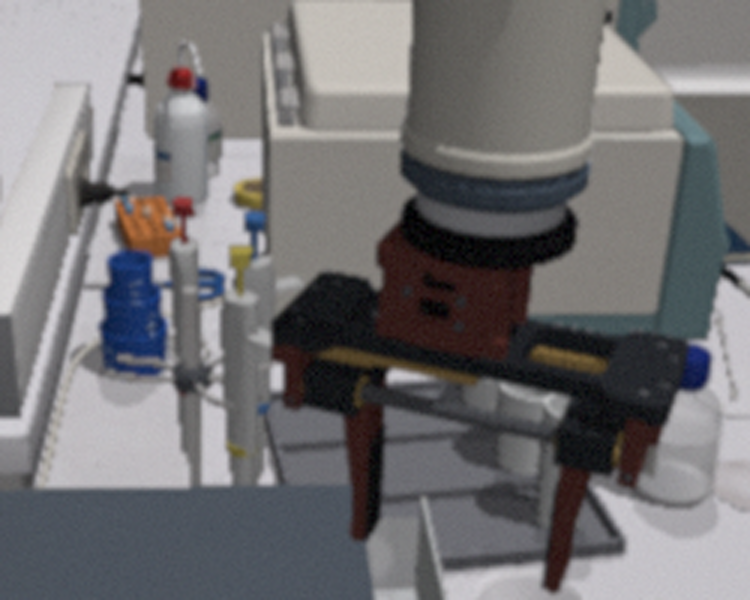

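```bash
cat > h.py <<'E'
import numpy as np,cv2
from workcell import observe, eyes, order, arm
def bp(c,u,v,z):
    W=c["world_to_cam"];R=W[:3,:3];t=W[:3,3]
    d=R.T@np.array([(u-c["cx"])/c["fx"],(v-c["cy"])/c["fy"],1]); o=-R.T@t
    return (o+d*(z-o[2])/d[2])
def pj(c,p):
    W=c["world_to_cam"];q=W[:3,:3]@np.array(p)+W[:3,3]
    return np.array([c["fx"]*q[0]/q[2]+c["cx"],c["fy"]*q[1]/q[2]+c["cy"]])
E
python3 - <<'E'
from h import *
c=eyes.read_camera("top")
f=lambda u,v,z:print((u,v,z),np.round(bp(c,100+u/2.66,130+v/2.66,z),3))
print("tray corners (L far, R far, near R, near L) "); 
for u,v in((547,92),(730,235),(597,405),(410,260)): f(u,v,.014)
print("samples large med small");f(561,133,.051);f(629,179,.081);f(700,228,.111)
print("cups small rim");f(280,284,.114);f(285,284,.046)
print("centrifuge");f(365,190,0);f(365,190,.1)
print("stand");f(548,465,0);f(553,470,.3);f(610,453,.25);f(645,505,.25)
print("shelf corner");f(305,415,0);f(305,415,.1);f(70,130,.1)
print("scissors, rack, bottle");f(190,165,0);f(95,92,.038);f(737,120,.128)
E
```

```text
tray corners (L far, R far, near R, near L) 
(547, 92, 0.014) [ 0.689 -0.295  0.014]
(730, 235, 0.014) [ 0.528 -0.5    0.014]
(597, 405, 0.014) [ 0.339 -0.349  0.014]
(410, 260, 0.014) [ 0.496 -0.141  0.014]
samples large med small
(561, 133, 0.051) [ 0.635 -0.306  0.051]
(629, 179, 0.081) [ 0.581 -0.375  0.081]
(700, 228, 0.111) [ 0.527 -0.442  0.111]
cups small rim
(280, 284, 0.114) [ 0.464 -0.007  0.114]
(285, 284, 0.046) [ 0.466 -0.006  0.046]
centrifuge
(365, 190, 0) [ 0.575 -0.089  0.   ]
(365, 190, 0.1) [ 0.564 -0.093  0.1  ]
stand
(548, 465, 0) [ 0.273 -0.296  0.   ]
(553, 470, 0.3) [ 0.302 -0.264  0.3  ]
(610, 453, 0.25) [ 0.311 -0.322  0.25 ]
(645, 505, 0.25) [ 0.266 -0.352  0.25 ]
shelf corner
(305, 415, 0) [ 0.324 -0.027  0.   ]
(305, 415, 0.1) [ 0.331 -0.035  0.1  ]
(70, 130, 0.1) [0.624 0.221 0.1  ]
scissors, rack, bottle
(190, 165, 0) [0.602 0.111 0.   ]
(95, 92, 0.038) [0.677 0.213 0.038]
(737, 120, 0.128) [ 0.639 -0.479  0.128]
```

```bash
python3 - <<'E'
from h import *
T=eyes.read_camera("top");S=eyes.read_camera("scene")
def tri(a,b):
    P=[np.array([[c["fx"],0,c["cx"]],[0,c["fy"],c["cy"]],[0,0,1]])@c["world_to_cam"][:3] for c in(T,S)]
    X=cv2.triangulatePoints(P[0],P[1],np.array(a,float),np.array(b,float)).ravel();X=X[:3]/X[3]
    return np.round(X,3),np.round(pj(T,X)-a,1)
t=lambda u,v:(100+u/2.66,130+v/2.66)
s=lambda u,v:(150+u/3,80+v/3)
print("red",tri(t(553,470),s(183,203)));print("blue",tri(t(610,453),s(255,218)));print("yel",tri(t(647,506),s(240,252)))
print("small rim",tri(t(280,284),s(130,258)))
for z in (0,.05,.1,.15,.2): print(z,pj(S,bp(T,*t(305,415),z)),pj(S,bp(T,*t(250,438),z)),pj(S,bp(T,*t(85,150),z)))
a=S["color"][90:240,110:260,::-1]; cv2.imwrite("pics/sc2.png",cv2.resize(cv2.convertScaleAbs(a,alpha=1.0),None,fx=4,fy=4,interpolation=cv2.INTER_CUBIC))
E
```

```text
red (array([ 0.3  , -0.265,  0.289]), array([-0.,  0.]))
blue (array([ 0.315, -0.315,  0.288]), array([ 0.1, -0.1]))
yel (array([ 0.271, -0.346,  0.289]), array([ 0., -0.]))
small rim (array([ 0.465, -0.008,  0.113]), array([ 0.4, -0.4]))
0 [158.74932142 223.09161157] [137.15675439 218.55274397] [182.0686608  162.59179072]
0.05 [159.14943196 206.72152423] [137.9072673  202.50334474] [182.07583012 150.79434336]
0.1 [159.56699547 189.63736722] [138.69092757 185.74510351] [182.08337281 138.38249434]
0.15 [160.00317939 171.79137682] [139.50998077 168.22999949] [182.09131882 125.30696412]
0.2 [160.45925762 153.13143229] [140.36688001 149.90557406] [182.09970139 111.51305826]
```

View pics/sc2.png

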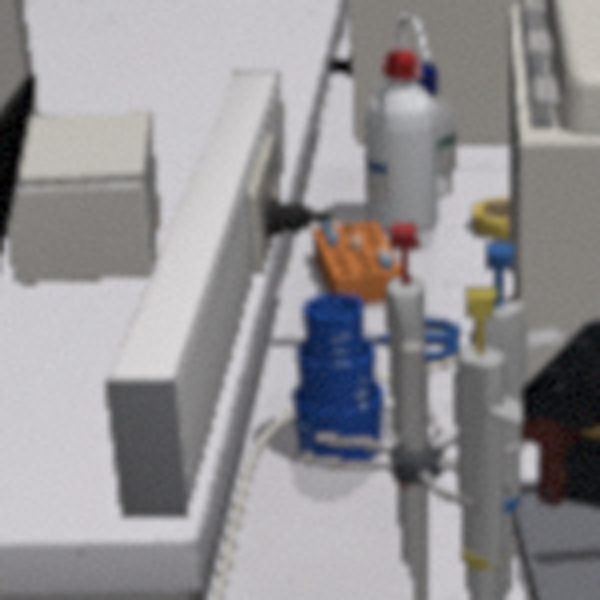

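```bash
python3 - <<'E'
from h import *
T=eyes.read_camera("top");S=eyes.read_camera("scene")
for z in np.arange(.2,.75,.05): print(round(z,2),np.round(pj(S,(.199,-.566,z))))
a=S["color"][0:384,:,::-1]; 
E
```

```text
0.2 [301. 275.]
0.25 [304. 247.]
0.3 [306. 218.]
0.35 [309. 185.]
0.4 [313. 150.]
0.45 [316. 112.]
0.5 [320.  70.]
0.55 [324.  25.]
0.6 [328. -26.]
0.65 [334. -83.]
0.7 [ 339. -146.]
```

```bash
cat >> h.py <<'E'
CUPS=[(.0215,.018,.106,.008),(.028,.024,.076,.004),(.033,.0295,.046,0)]
def sil(c,x,y,cups,base=0):
    m=np.zeros((384*4,512*4),np.uint8)
    a=np.linspace(0,6.283,40)
    for rt,rb,h,z0 in cups:
        P=[pj(c,(x+r*np.cos(t),y+r*np.sin(t),z)) for r,z in((rt,base+z0+h),(rb,base+z0)) for t in a]
        cv2.fillConvexPoly(m,cv2.convexHull(np.round((np.array(P)+.5)*4).astype(np.int32)),1)
    return m
def blue(c):
    h=cv2.cvtColor(cv2.resize(c["color"],None,fx=4,fy=4,interpolation=cv2.INTER_LINEAR),cv2.COLOR_RGB2HSV)
    return ((h[...,0]>105)&(h[...,0]<130)&(h[...,1]>120)&(h[...,2]>25)).astype(np.uint8)
def fit(cams,x,y,cups,base=0,rad=25):
    from scipy.optimize import minimize
    D=[]
    for c in cams:
        b=blue(c); u=pj(c,(x,y,base+.05))*4; w=np.zeros_like(b); r=rad*4
        w[int(u[1])-r:int(u[1])+r,int(u[0])-r:int(u[0])+r]=1; D.append((c,b*w))
    f=lambda p:sum(1-(sil(c,p[0],p[1],cups,base)&b).sum()/(sil(c,p[0],p[1],cups,base)|b).sum() for c,b in D)
    r=minimize(f,(x,y),method="Nelder-Mead",options=dict(initial_simplex=[(x,y),(x+.004,y),(x,y+.004)],xatol=1e-4,fatol=1e-4))
    return np.round(r.x,4),round(r.fun,3)
def plan(*wps):
    """world (x,y,z,angle of tool x in deg or None) -> tool-frame shifts"""
    s=observe();R=s["ee_rot"];p=s["tool_pos"];a0=np.degrees(np.arctan2(R[1,0],R[0,0]))
    print("t",round(s["clock"],2),"pos",np.round(p,4),"ang",round(a0,1),"w",round(s["width"],3),"F",np.round(s["ft_force"],1))
    for w in wps:
        d=R.T@(np.array(w[:3])-p); a=0 if w[3] is None else -np.radians((w[3]-a0+180)%360-180)
        print(np.round(d,3),round(a,3))
E
python3 - <<'E'
from h import *
T=eyes.read_camera("top");S=eyes.read_camera("scene")
for cs in([T],[S],[T,S]): print(fit(cs,.465,-.007,CUPS))
plan((.45,-.45,.2,-38),(.44,-.2,.2,-38),(.465,-.007,.2,41))
E
```

```text
(array([ 0.4683, -0.0037]), np.float64(0.198))
(array([ 0.4732, -0.0034]), np.float64(0.29))
(array([ 0.469 , -0.0029]), np.float64(0.491))
t 0.45 pos [ 0.1994 -0.5659  0.2225] ang -70.6 w 1.0 F [-0.7 -0.4 -0.5]
[-0.026 -0.275  0.023] -0.569
[-0.265 -0.349  0.023] -0.569
[-0.439 -0.436  0.023] -1.948
```

```bash
python3 - <<'E'
from h import *
o=[]
for n in("top","scene"):
    c=eyes.read_camera(n); im=cv2.resize(c["color"][:,:,::-1],None,fx=4,fy=4,interpolation=cv2.INTER_CUBIC).copy()
    b=blue(c)
    for m,col in((sil(c,.466,-.006,CUPS),(0,255,0)),(b,(0,0,255))):
        k,_=cv2.findContours(m,0,1);cv2.drawContours(im,k,-1,col,1)
    u=(pj(c,(.466,-.006,.05))*4).astype(int); o.append(cv2.resize(im[u[1]-120:u[1]+120,u[0]-120:u[0]+120],(400,400)))
cv2.imwrite("pics/ov.png",np.hstack(o))
E
```

```text
(no output)
```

View pics/ov.png

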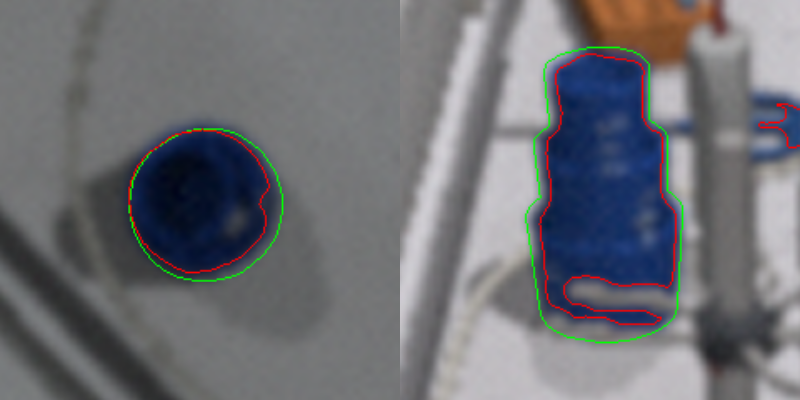

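Call:
move_arm(moves="-0.003 -0.03 0 -0.06; -0.006 -0.07 0 -0.16; -0.01 -0.11 0 -0.26; -0.013 -0.15 0 -0.36; -0.017 -0.19 0.005 -0.46; -0.02 -0.22 0.01 -0.54; -0.024 -0.25 0.02 -0.569; -0.026 -0.275 0.02 -0.569", hand=0, force=8)

```text
clock: 1.22
tool_pos: [0.4518, -0.4481, 0.2005]
ee_rot: [[0.79, -0.613, -0.002], [-0.613, -0.79, 0.002], [-0.003, -0.001, -1.0]]
ft_force: [-0.2, 0.7, -1.0]
width: 1.0
```

```bash
python3 - <<'E'
from h import *
plan((.44,-.2,.2,-38),(.445,-.15,.2,0),(.467,-.006,.2,41))
E
```

```text
t 1.22 pos [ 0.4518 -0.4481  0.2005] ang -37.8 w 1.0 F [-0.2  0.7 -1. ]
[-0.161 -0.189  0.001] 0.003
[-0.188 -0.231  0.001] -0.66
[-0.259 -0.359  0.001] -1.375
```

Call:
move_arm(moves="-0.02 -0.024 0 -0.12; -0.04 -0.047 0 -0.24; -0.06 -0.07 0 -0.36; -0.08 -0.094 0 -0.48; -0.1 -0.118 0 -0.6; -0.12 -0.141 0 -0.72; -0.14 -0.165 0 -0.84; -0.161 -0.189 0 -0.96")

```text
clock: 1.88
tool_pos: [0.4401, -0.1987, 0.2012]
ee_rot: [[0.954, 0.301, -0.001], [0.301, -0.954, 0.002], [-0.0, -0.002, -1.0]]
ft_force: [0.5, 0.8, -0.0]
width: 1.0
```

```bash
python3 - <<'E'
from h import *
plan((.445,-.15,.2,41),(.455,-.08,.2,41),(.467,-.006,.2,41))
E
```

```text
t 1.88 pos [ 0.4401 -0.1987  0.2012] ang 17.5 w 1.0 F [ 0.5  0.8 -0. ]
[ 0.019 -0.045  0.001] -0.41
[ 0.05  -0.109  0.001] -0.41
[ 0.084 -0.176  0.002] -0.41
```

Call:
move_arm(moves="0.008 -0.02 0 -0.12; 0.019 -0.045 0 -0.24; 0.029 -0.067 0 -0.35; 0.04 -0.09 0 -0.41; 0.05 -0.113 0 -0.41; 0.062 -0.135 0 -0.41; 0.073 -0.157 0 -0.41; 0.084 -0.176 0 -0.41")

```text
clock: 2.55
tool_pos: [0.4672, -0.0041, 0.2019]
ee_rot: [[0.754, 0.657, -0.0], [0.657, -0.754, 0.002], [0.001, -0.002, -1.0]]
ft_force: [1.3, -0.4, 0.9]
width: 1.001
```

```bash
python3 - <<'E'
from h import *
plan((.467,-.006,.085,41))
o=[]
for n in("top","scene"):
    c=eyes.read_camera(n); im=cv2.resize(c["color"][:,:,::-1],None,fx=4,fy=4,interpolation=cv2.INTER_CUBIC)
    u=(pj(c,(.466,-.006,.1))*4).astype(int); o.append(cv2.resize(im[max(0,u[1]-300):u[1]+300,u[0]-300:u[0]+300],(400,400)))
cv2.imwrite("pics/a1.png",np.hstack(o))
E
```

```text
t 2.55 pos [ 0.4672 -0.0041  0.2019] ang 41.0 w 1.001 F [ 1.3 -0.4  0.9]
[-0.002  0.002  0.117] 0.001
```

View pics/a1.png

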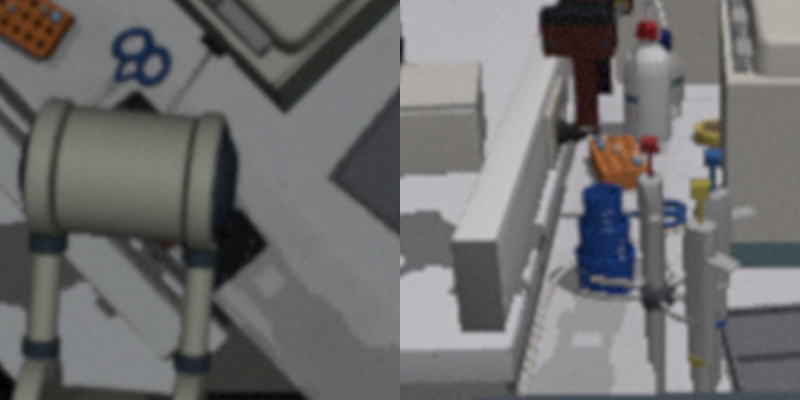

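```bash
python3 - <<'E'
from h import *
c=eyes.read_camera("scene");s=observe();R=s["ee_rot"];p=s["tool_pos"]
for k in(-.048,.048): print(np.round(pj(c,p+R@[k,0,0]),1))
print(np.round(pj(c,(.467,-.006,.114)),1),np.round(pj(c,(.467,-.006,.0)),1))
u=(pj(c,(.466,-.006,.1))).astype(int);print(u-75)
im=c["color"][u[1]-75:u[1]+75,u[0]-75:u[0]+75,::-1]
cv2.imwrite("pics/a2.png",cv2.resize(im[:,40:120],None,fx=4,fy=4,interpolation=cv2.INTER_CUBIC))
E
```

```text
[188.2 141.8]
[193.3 129.1]
[192.7 165.3] [194.6 201.2]
[117  94]
```

View pics/a2.png

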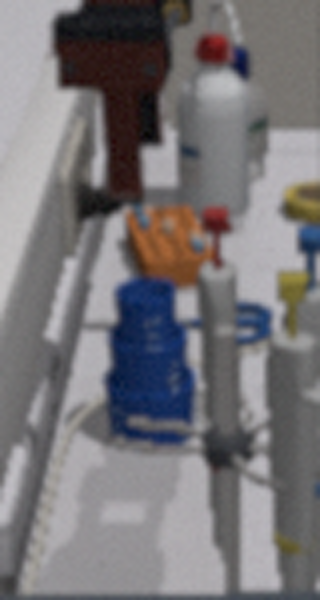

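Call:
move_arm(moves="-0.001 0.001 0.02 0; -0.002 0.002 0.045 0; -0.002 0.002 0.07 0; -0.002 0.002 0.09 0; -0.002 0.002 0.105 0; -0.002 0.002 0.112 0; -0.002 0.002 0.116 0; -0.002 0.002 0.116 0")

```text
clock: 3.37
tool_pos: [0.4668, -0.0079, 0.0854]
ee_rot: [[0.753, 0.658, -0.002], [0.658, -0.753, 0.002], [-0.0, -0.002, -1.0]]
ft_force: [-0.6, -0.4, 0.1]
width: 1.0
```

Call:
move_arm(moves="0 0 0 0; 0 0 0 0; 0 0 0 0; 0 0 0 0", hand=110, force=8)

```text
clock: 3.7
tool_pos: [0.4672, -0.0079, 0.0862]
ee_rot: [[0.753, 0.658, -0.0], [0.658, -0.753, 0.002], [0.001, -0.001, -1.0]]
ft_force: [-0.2, -0.2, -0.7]
width: 0.729
```

Call:
move_arm(moves="0 0 0 0; 0 0 0 0; 0 0 0 0; 0 0 0 0; 0 0 0 0; 0 0 0 0; 0 0 0 0", hand=255, force=8)

```text
clock: 4.28
tool_pos: [0.4673, -0.0079, 0.0864]
ee_rot: [[0.753, 0.658, 0.0], [0.658, -0.753, 0.002], [0.001, -0.001, -1.0]]
ft_force: [1.0, -0.0, 0.9]
width: 0.489
```

```bash
python3 - <<'E'
from h import *
c=eyes.read_camera("scene")
im=c["color"][94:94+150,157:237,::-1]
cv2.imwrite("pics/a3.png",cv2.resize(im,None,fx=4,fy=4,interpolation=cv2.INTER_CUBIC));plan()
E
```

```text
t 4.33 pos [ 0.4673 -0.0079  0.0864] ang 41.1 w 0.493 F [0.3 0.9 1.6]
```

View pics/a3.png

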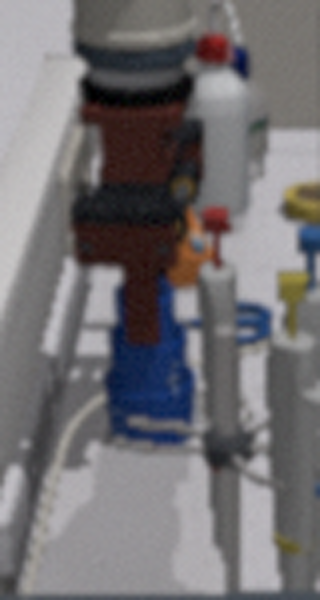

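Call:
move_arm(moves="0 0 0 0; 0 0 -0.005 0; 0 0 -0.015 0; 0 0 -0.03 0; 0 0 -0.05 0; 0 0 -0.075 0; 0 0 -0.1 0; 0 0 -0.12 0", force=15)

```text
clock: 5.0
tool_pos: [0.4675, -0.0082, 0.2093]
ee_rot: [[0.753, 0.658, 0.002], [0.658, -0.753, 0.001], [0.003, 0.0, -1.0]]
ft_force: [0.3, 0.0, -0.2]
width: 0.488
```

```bash
python3 - <<'E'
from h import *
c=eyes.read_camera("scene")
im=c["color"][94:94+150,157:237,::-1]
cv2.imwrite("pics/a4.png",cv2.resize(im,None,fx=4,fy=4,interpolation=cv2.INTER_CUBIC));
plan((.455,-.08,.2,41),(.445,-.2,.2,41),(.457,-.3,.2,-38.4),(.457,-.386,.2,-38.4))
E
```

```text
t 5.05 pos [ 0.4686 -0.0083  0.2136] ang 41.1 w 0.489 F [ 0.2 -1.3  2. ]
[-0.058  0.045  0.013] 0.002
[-0.144  0.129  0.013] 0.002
[-0.201  0.212  0.013] 1.388
[-0.257  0.277  0.013] 1.388
```

View pics/a4.png

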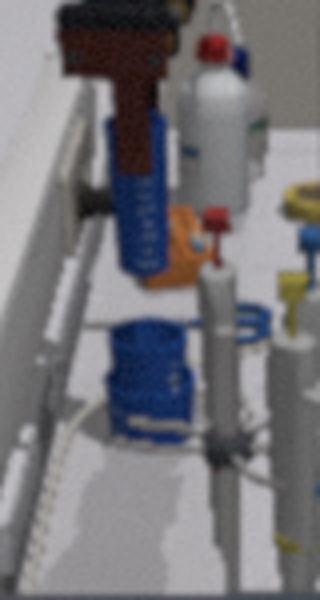

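Call:
move_arm(moves="-0.015 0.011 0.003 0; -0.035 0.027 0.006 0; -0.058 0.045 0.01 0; -0.076 0.062 0.013 0; -0.094 0.079 0.013 0.05; -0.112 0.097 0.013 0.15; -0.129 0.115 0.013 0.26; -0.144 0.129 0.013 0.37")

```text
clock: 5.72
tool_pos: [0.4448, -0.2018, 0.2004]
ee_rot: [[0.942, 0.335, 0.008], [0.335, -0.942, 0.0], [0.008, 0.002, -1.0]]
ft_force: [0.5, -0.0, -0.0]
width: 0.483
```

```bash
python3 - <<'E'
from h import *
plan((.45,-.26,.2,-38.4),(.457,-.34,.2,-38.4),(.457,-.386,.2,-38.4))
E
```

```text
t 5.72 pos [ 0.4448 -0.2018  0.2004] ang 19.6 w 0.483 F [ 0.5 -0.  -0. ]
[-0.015  0.057  0.   ] 1.012
[-0.035  0.134  0.   ] 1.012
[-0.05   0.178  0.   ] 1.012
```

Call:
move_arm(moves="-0.005 0.015 0 0.12; -0.01 0.035 0 0.24; -0.015 0.057 0 0.36; -0.021 0.08 0 0.48; -0.027 0.105 0 0.6; -0.035 0.13 0 0.72; -0.043 0.155 0 0.84; -0.05 0.178 0 0.96")

```text
clock: 6.38
tool_pos: [0.457, -0.3877, 0.2004]
ee_rot: [[0.811, -0.585, 0.008], [-0.585, -0.811, 0.0], [0.006, -0.005, -1.0]]
ft_force: [0.7, 0.2, -0.7]
width: 0.49
```

```bash
python3 - <<'E'
from h import *
c=eyes.read_camera("scene")
cv2.imwrite("pics/a5.png",cv2.resize(c["color"][100:300,160:360,::-1],None,fx=3,fy=3,interpolation=cv2.INTER_CUBIC))
c=eyes.read_camera("top")
cv2.imwrite("pics/a5t.png",cv2.resize(c["color"][130:330,200:400,::-1],None,fx=3,fy=3,interpolation=cv2.INTER_CUBIC))
plan((.457,-.386,.085,-38.4))
E
```

```text
t 6.48 pos [ 0.4564 -0.389   0.1993] ang -35.8 w 0.486 F [-0.7  0.7 -0.9]
[-0.002 -0.002  0.114] 0.046
```

View pics/a5.png

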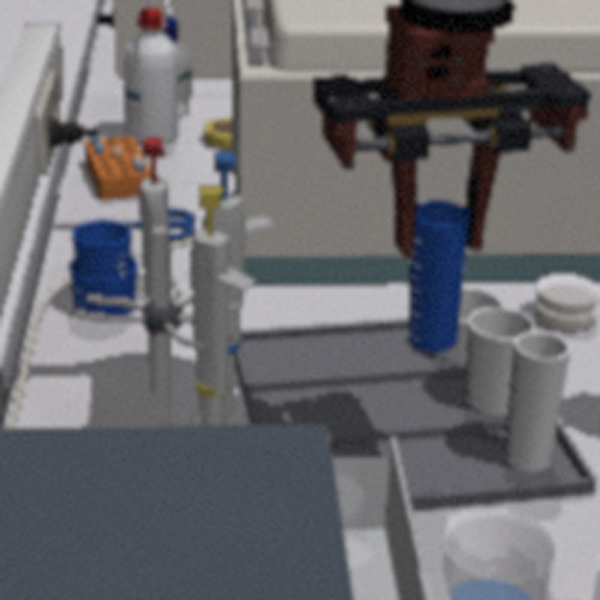

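View pics/a5t.png

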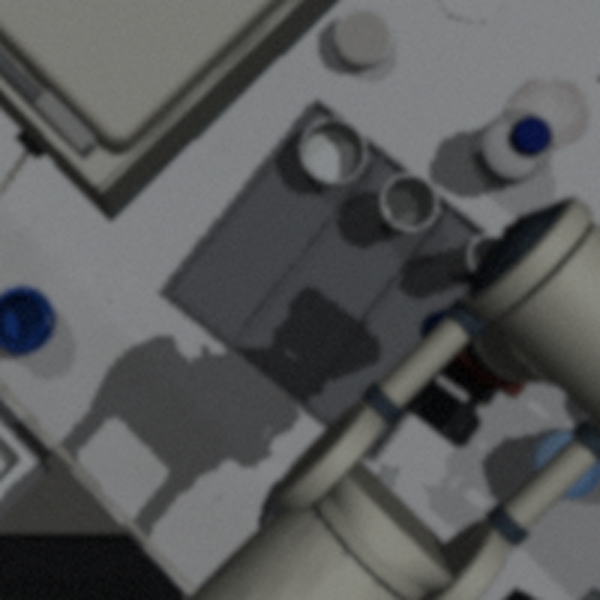

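Call:
move_arm(moves="-0.001 -0.001 0.02 0.046; -0.002 -0.002 0.045 0.046; -0.002 -0.002 0.07 0.046; -0.002 -0.002 0.09 0.046; -0.002 -0.002 0.103 0.046; -0.002 -0.002 0.108 0.046; -0.002 -0.002 0.11 0.046; -0.002 -0.002 0.112 0.046")

```text
clock: 7.15
tool_pos: [0.4572, -0.3863, 0.0885]
ee_rot: [[0.784, -0.621, 0.008], [-0.621, -0.784, -0.001], [0.007, -0.005, -1.0]]
ft_force: [0.1, -0.0, -0.5]
width: 0.489
```

```bash
python3 - <<'E'
from h import *
plan((.457,-.386,.083,-38.4))
E
```

```text
t 7.15 pos [ 0.4572 -0.3863  0.0885] ang -38.4 w 0.489 F [ 0.1 -0.  -0.5]
[-0.    -0.     0.006] 0.0
```

Call:
move_arm(moves="0 0 0.001 0; 0 0 0.002 0; 0 0 0.003 0; 0 0 0.004 0; 0 0 0.004 0; 0 0 0.004 0")

```text
clock: 7.65
tool_pos: [0.4573, -0.3863, 0.0846]
ee_rot: [[0.784, -0.621, 0.008], [-0.621, -0.784, -0.001], [0.007, -0.005, -1.0]]
ft_force: [0.4, 0.0, -0.4]
width: 0.488
```

```bash
python3 - <<'E'
from h import *
c=eyes.read_camera("scene")
cv2.imwrite("pics/a6.png",cv2.resize(c["color"][150:300,240:390,::-1],None,fx=4,fy=4,interpolation=cv2.INTER_CUBIC))
plan()
for z in(.005,.008,.012):print(z,(pj(c,(.457,-.386,z))-[240,150])*4,[(pj(c,(.457+.018*a,-.386+.018*b,z))-[240,150])*4 for a,b in((-.76,-.65),)])
E
```

```text
t 7.7 pos [ 0.4573 -0.3863  0.0846] ang -38.4 w 0.488 F [ 0.1  0.4 -1. ]
0.005 [233.50090651 421.20841645] [array([235.6737266 , 439.83097697])]
0.008 [233.84797876 417.07429326] [array([236.02950369, 435.65706881])]
0.012 [234.31227051 411.54391935] [array([236.50546551, 430.07317662])]
```

View pics/a6.png

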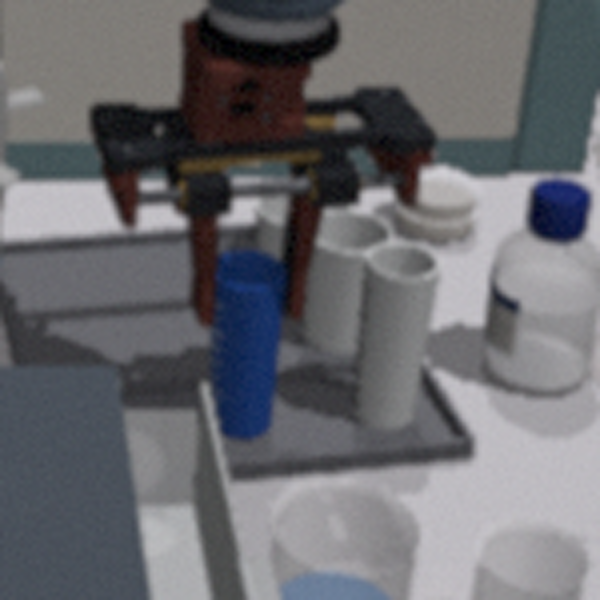

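Call:
move_arm(moves="0 0 0.001 0; 0 0 0.002 0; 0 0 0.002 0")

```text
clock: 7.95
tool_pos: [0.4575, -0.3865, 0.0834]
ee_rot: [[0.784, -0.621, 0.009], [-0.621, -0.784, -0.001], [0.008, -0.004, -1.0]]
ft_force: [0.1, 0.3, 4.0]
width: 0.481
```

Call:
move_arm(moves="0 0 0.001 0; 0 0 0.001 0")

```text
clock: 8.12
tool_pos: [0.4576, -0.3867, 0.0834]
ee_rot: [[0.784, -0.621, 0.009], [-0.621, -0.784, -0.002], [0.008, -0.004, -1.0]]
ft_force: [-0.9, 0.6, 6.4]
width: 0.489
```

Contact. Back off slightly to relieve, then open partially.

Call:
move_arm(moves="0 0 0 0; 0 0 0 0; 0 0 0 0; 0 0 0 0; 0 0 0 0", hand=50)

```text
clock: 8.53
tool_pos: [0.4575, -0.3865, 0.0829]
ee_rot: [[0.784, -0.621, 0.009], [-0.621, -0.784, -0.001], [0.008, -0.004, -1.0]]
ft_force: [1.0, -0.6, 0.1]
width: 0.797
```

```bash
python3 - <<'E'
from h import *
c=eyes.read_camera("scene")
cv2.imwrite("pics/a7.png",cv2.resize(c["color"][150:300,240:390,::-1],None,fx=4,fy=4,interpolation=cv2.INTER_CUBIC))
plan()
E
```

```text
t 8.58 pos [ 0.4575 -0.3866  0.083 ] ang -38.4 w 0.801 F [ 0.4 -0.4  0.7]
```

View pics/a7.png

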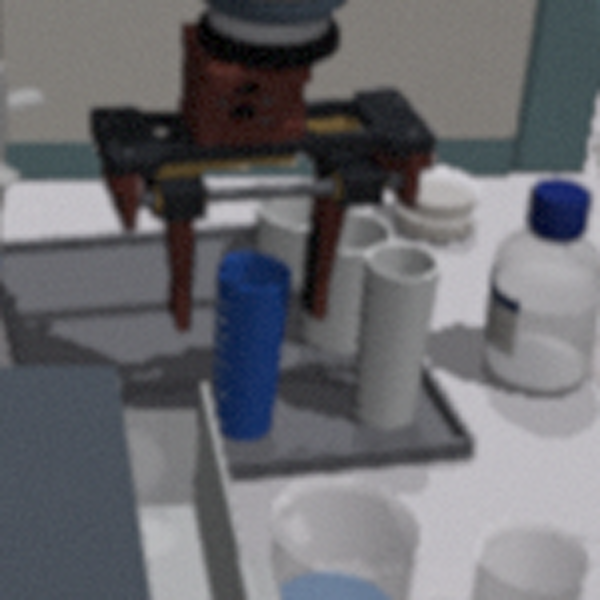

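Call:
move_arm(moves="0 0 -0.008 0; 0 0 -0.025 0; 0 0 -0.05 0; 0 0 -0.08 0; 0 0 -0.11 0; 0 0 -0.12 0")

```text
clock: 9.08
tool_pos: [0.4574, -0.3873, 0.2092]
ee_rot: [[0.784, -0.621, 0.015], [-0.621, -0.784, -0.007], [0.016, -0.004, -1.0]]
ft_force: [-0.1, 0.6, 0.4]
width: 0.806
```

```bash
python3 - <<'E'
from h import *
plan((.445,-.2,.2,-38.4),(.455,-.1,.2,41),(.467,-.006,.2,41))
T=eyes.read_camera("top");print(fit([T],.467,-.006,CUPS[1:]))
im=cv2.resize(T["color"],None,fx=4,fy=4,interpolation=cv2.INTER_CUBIC)[:,:,::-1].copy();
k,_=cv2.findContours(sil(T,.467,-.006,CUPS[1:]),0,1);cv2.drawContours(im,k,-1,(0,255,0),1)
k,_=cv2.findContours(sil(T,.467,-.006,[CUPS[1][:3]+(.004,)]),0,1);cv2.drawContours(im,k,-1,(0,255,255),1)
u=(pj(T,(.467,-.006,.05))*4).astype(int);cv2.imwrite("pics/a8.png",cv2.resize(cv2.convertScaleAbs(im[u[1]-80:u[1]+80,u[0]-80:u[0]+80],alpha=1.8),(640,640)))
E
```

```text
t 9.08 pos [ 0.4574 -0.3873  0.2092] ang -38.4 w 0.806 F [-0.1  0.6  0.4]
[-0.126 -0.139  0.008] 0.001
[-0.18  -0.224  0.007] -1.385
[-0.229 -0.305  0.007] -1.385
(array([ 0.469, -0.005]), np.float64(0.155))
```

View pics/a8.png

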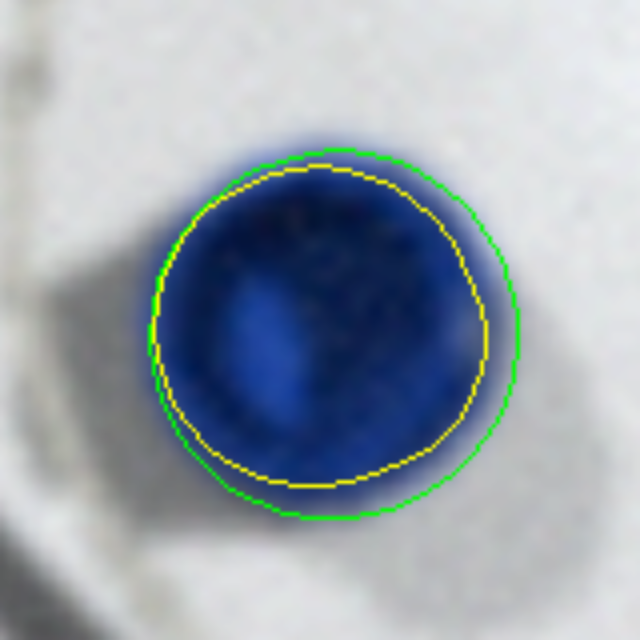

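Call:
move_arm(moves="-0.012 -0.014 0 -0.05; -0.03 -0.033 0 -0.15; -0.047 -0.052 0.002 -0.27; -0.065 -0.072 0.004 -0.39; -0.083 -0.092 0.006 -0.51; -0.1 -0.112 0.008 -0.63; -0.115 -0.128 0.008 -0.75; -0.126 -0.139 0.008 -0.87", hand=0)

```text
clock: 9.8
tool_pos: [0.4447, -0.1983, 0.1978]
ee_rot: [[0.978, 0.206, 0.013], [0.206, -0.979, -0.006], [0.012, 0.009, -1.0]]
ft_force: [0.0, 0.3, 0.3]
width: 0.998
```

```bash
python3 - <<'E'
from h import *
plan((.455,-.1,.2,41),(.468,-.005,.18,41))
print(observe()["ee_rot"].round(4))
E
```

```text
t 9.8 pos [ 0.4447 -0.1983  0.1978] ang 11.9 w 0.998 F [0.  0.3 0.3]
[ 0.03  -0.094 -0.003] -0.508
[ 0.062 -0.185  0.017] -0.508
[[ 0.9785  0.2059  0.0134]
 [ 0.206  -0.9785 -0.0061]
 [ 0.0118  0.0087 -0.9999]]
```

Call:
move_arm(moves="0.005 -0.015 0 -0.12; 0.013 -0.04 0 -0.24; 0.022 -0.068 0 -0.36; 0.032 -0.096 0 -0.48; 0.041 -0.125 0.003 -0.508; 0.051 -0.153 0.009 -0.508; 0.06 -0.178 0.015 -0.508; 0.062 -0.185 0.017 -0.508")

```text
clock: 10.47
tool_pos: [0.4668, -0.0015, 0.1772]
ee_rot: [[0.753, 0.658, 0.01], [0.658, -0.753, -0.004], [0.005, 0.01, -1.0]]
ft_force: [1.2, -0.5, -0.1]
width: 0.999
```

```bash
python3 - <<'E'
from h import *
plan((.468,-.005,.052,41))
print(observe()["ee_rot"].round(4))
c=eyes.read_camera("scene")
cv2.imwrite("pics/a9.png",cv2.resize(c["color"][94:94+150,157:237,::-1],None,fx=4,fy=4,interpolation=cv2.INTER_CUBIC))
E
```

```text
t 10.47 pos [ 0.4668 -0.0015  0.1772] ang 41.2 w 0.999 F [ 1.2 -0.5 -0.1]
[-0.002  0.002  0.125] 0.003
[[ 0.7527  0.6583  0.0102]
 [ 0.6584 -0.7527 -0.0045]
 [ 0.0047  0.0101 -0.9999]]
```

View pics/a9.png

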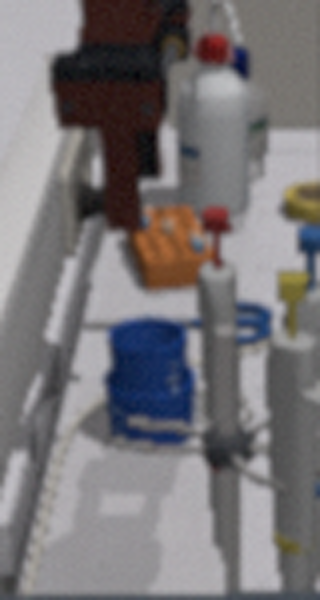

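Call:
move_arm(moves="-0.001 0.001 0.02 0; -0.002 0.002 0.045 0; -0.002 0.002 0.07 0; -0.002 0.002 0.09 0; -0.002 0.002 0.105 0; -0.002 0.002 0.115 0; -0.002 0.002 0.12 0; -0.002 0.002 0.122 0")

```text
clock: 11.18
tool_pos: [0.4673, -0.0061, 0.0544]
ee_rot: [[0.753, 0.658, 0.008], [0.658, -0.753, -0.005], [0.003, 0.009, -1.0]]
ft_force: [1.4, 0.2, -0.6]
width: 1.003
```

```bash
python3 - <<'E'
from h import *
plan((.468,-.005,.051,41))
E
```

```text
t 11.18 pos [ 0.4673 -0.0061  0.0544] ang 41.2 w 1.003 F [ 1.4  0.2 -0.6]
[ 0.001 -0.     0.003] 0.003
```

Call:
move_arm(moves="0 0 0.001 0; 0.001 0 0.002 0; 0.001 0 0.003 0; 0.001 0 0.003 0; 0.001 0 0.003 0; 0.001 0 0.003 0; 0.001 0 0.003 0; 0.001 0 0.003 0", hand=255, force=8)

```text
clock: 11.85
tool_pos: [0.4684, -0.0054, 0.0519]
ee_rot: [[0.753, 0.658, 0.009], [0.658, -0.753, -0.005], [0.004, 0.01, -1.0]]
ft_force: [0.4, -0.1, 2.5]
width: 0.637
```

```bash
python3 - <<'E'
from h import *
plan()
c=eyes.read_camera("scene")
cv2.imwrite("pics/a10.png",cv2.resize(c["color"][94:94+150,157:237,::-1],None,fx=4,fy=4,interpolation=cv2.INTER_CUBIC))
E
```

```text
t 11.85 pos [ 0.4684 -0.0054  0.0519] ang 41.2 w 0.637 F [ 0.4 -0.1  2.5]
```

View pics/a10.png

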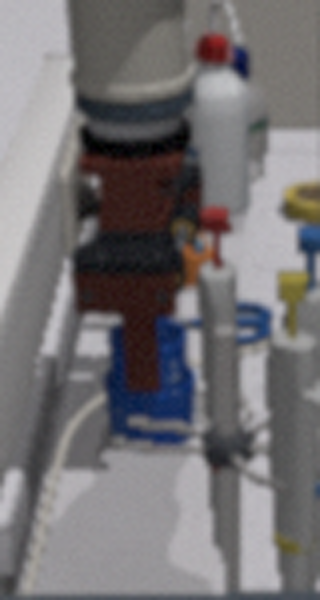

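Call:
move_arm(moves="0 0 0 0; 0 0 -0.005 0; 0 0 -0.015 0; 0 0 -0.03 0; 0 0 -0.05 0; 0 0 -0.075 0; 0 0 -0.1 0; 0 0 -0.1 0", force=15)

```text
clock: 12.57
tool_pos: [0.4696, -0.005, 0.1585]
ee_rot: [[0.753, 0.658, 0.019], [0.658, -0.753, -0.006], [0.01, 0.017, -1.0]]
ft_force: [0.1, 0.3, 0.9]
width: 0.631
```

```bash
python3 - <<'E'
from h import *
c=eyes.read_camera("scene")
cv2.imwrite("pics/a11.png",cv2.resize(c["color"][94:94+150,157:237,::-1],None,fx=4,fy=4,interpolation=cv2.INTER_CUBIC));
plan((.455,-.08,.17,41),(.455,-.2,.17,41),(.503,-.3125,.17,-38.4))
E
```

```text
t 12.62 pos [ 0.469  -0.005   0.1558] ang 41.2 w 0.631 F [ 0.6 -0.1 -0.6]
[-0.06   0.047 -0.014] 0.003
[-0.139  0.138 -0.013] 0.003
[-0.177  0.254 -0.012] 1.389
```

View pics/a11.png

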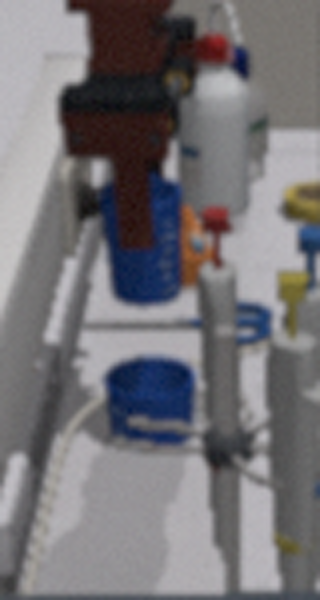

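Call:
move_arm(moves="-0.015 0.011 -0.003 0; -0.035 0.027 -0.006 0; -0.058 0.045 -0.01 0; -0.076 0.065 -0.013 0; -0.092 0.084 -0.013 0.05; -0.108 0.103 -0.013 0.15; -0.124 0.121 -0.013 0.26; -0.139 0.138 -0.013 0.37")

```text
clock: 13.28
tool_pos: [0.4543, -0.2015, 0.1684]
ee_rot: [[0.942, 0.336, 0.014], [0.336, -0.942, -0.005], [0.012, 0.009, -1.0]]
ft_force: [0.8, 0.8, 0.1]
width: 0.631
```

```bash
python3 - <<'E'
from h import *
plan((.503,-.3125,.17,-38.4))
E
```

```text
t 13.28 pos [ 0.4543 -0.2015  0.1684] ang 19.6 w 0.631 F [0.8 0.8 0.1]
[ 0.009  0.121 -0.   ] 1.013
```

Call:
move_arm(moves="0 0.01 0 0.12; 0.001 0.025 0 0.24; 0.002 0.042 0 0.36; 0.004 0.06 0 0.48; 0.005 0.077 0 0.6; 0.007 0.095 0 0.72; 0.008 0.11 0 0.84; 0.009 0.121 0 0.96")

```text
clock: 13.95
tool_pos: [0.5032, -0.3133, 0.1679]
ee_rot: [[0.812, -0.584, 0.012], [-0.584, -0.812, -0.004], [0.012, -0.004, -1.0]]
ft_force: [-1.0, 0.9, -0.0]
width: 0.636
```

```bash
python3 - <<'E'
from h import *
plan((.503,-.3125,.057,-38.4))
c=eyes.read_camera("scene")
cv2.imwrite("pics/a12.png",cv2.resize(c["color"][130:280,230:380,::-1],None,fx=4,fy=4,interpolation=cv2.INTER_CUBIC))
E
```

```text
t 13.95 pos [ 0.5032 -0.3133  0.1679] ang -35.8 w 0.636 F [-1.   0.9 -0. ]
[-0.002 -0.     0.111] 0.046
```

View pics/a12.png

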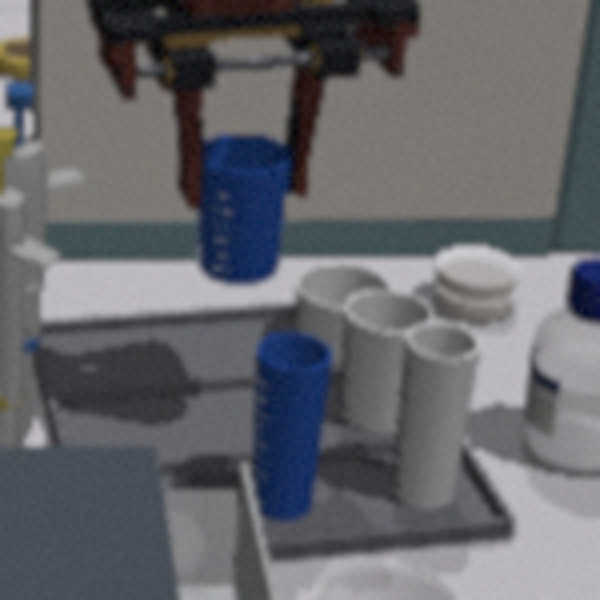

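Small stands fine; lower medium. Contact expected near TCP z ≈ 0.053.

Call:
move_arm(moves="-0.001 0 0.02 0.046; -0.002 0 0.045 0.046; -0.002 0 0.07 0.046; -0.002 0 0.09 0.046; -0.002 0 0.103 0.046; -0.002 0 0.107 0.046; -0.002 0 0.109 0.046; -0.002 0 0.11 0.046")

```text
clock: 14.67
tool_pos: [0.5034, -0.3139, 0.0583]
ee_rot: [[0.779, -0.626, 0.013], [-0.626, -0.779, -0.005], [0.013, -0.004, -1.0]]
ft_force: [0.1, 0.1, 0.1]
width: 0.633
```

Call:
move_arm(moves="0 0 0.001 0; 0 0 0.002 0; 0 0 0.002 0; 0 0 0.002 0")

```text
clock: 15.0
tool_pos: [0.5038, -0.3141, 0.0571]
ee_rot: [[0.779, -0.626, 0.014], [-0.626, -0.78, -0.006], [0.014, -0.004, -1.0]]
ft_force: [-0.2, -0.3, -0.3]
width: 0.631
```

Call:
move_arm(moves="0 0 0.001 0; 0 0 0.002 0; 0 0 0.003 0; 0 0 0.003 0")

```text
clock: 15.33
tool_pos: [0.5037, -0.3141, 0.0537]
ee_rot: [[0.779, -0.626, 0.013], [-0.626, -0.78, -0.005], [0.014, -0.004, -1.0]]
ft_force: [-0.1, 0.1, -0.6]
width: 0.637
```

Call:
move_arm(moves="0 0 0.001 0; 0 0 0.002 0; 0 0 0.002 0")

```text
clock: 15.58
tool_pos: [0.5042, -0.314, 0.053]
ee_rot: [[0.78, -0.626, 0.015], [-0.626, -0.78, -0.006], [0.015, -0.005, -1.0]]
ft_force: [-0.8, 2.0, 4.3]
width: 0.633
```

Call:
move_arm(moves="0 0 0.001 0; 0 0 0.001 0")

```text
clock: 15.75
tool_pos: [0.5044, -0.3139, 0.053]
ee_rot: [[0.78, -0.626, 0.015], [-0.626, -0.78, -0.006], [0.015, -0.005, -1.0]]
ft_force: [-1.5, 1.8, 5.7]
width: 0.629
```

Call:
move_arm(moves="0 0 0 0; 0 0 0 0; 0 0 0 0; 0 0 0 0; 0 0 0 0", hand=20)

```text
clock: 16.17
tool_pos: [0.5042, -0.3138, 0.0526]
ee_rot: [[0.78, -0.626, 0.015], [-0.626, -0.78, -0.005], [0.015, -0.005, -1.0]]
ft_force: [0.4, -0.6, -0.2]
width: 0.919
```

```bash
python3 - <<'E'
from h import *
plan()
c=eyes.read_camera("scene")
cv2.imwrite("pics/a13.png",cv2.resize(c["color"][130:280,230:380,::-1],None,fx=4,fy=4,interpolation=cv2.INTER_CUBIC))
E
```

```text
t 16.17 pos [ 0.5042 -0.3138  0.0526] ang -38.8 w 0.919 F [ 0.4 -0.6 -0.2]
```

View pics/a13.png

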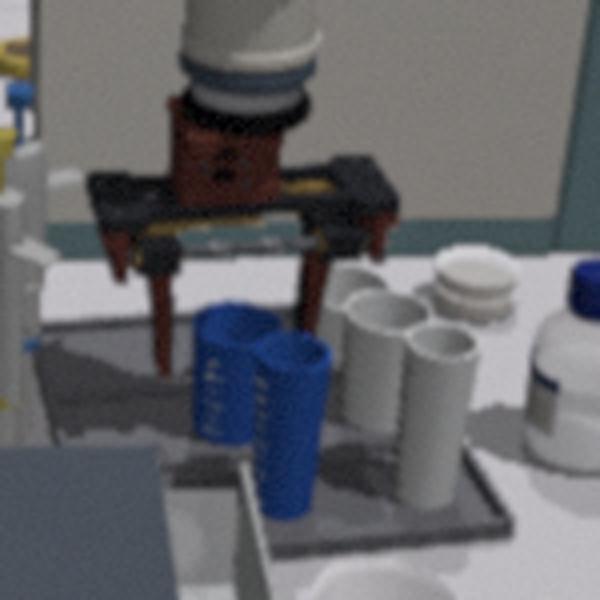

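Standing in the middle row. Lift and go back.

Call:
move_arm(moves="0 0 -0.008 0; 0 0 -0.025 0; 0 0 -0.05 0; 0 0 -0.08 0; 0 0 -0.11 0; 0 0 -0.12 0; 0 0 -0.12 0")

```text
clock: 16.8
tool_pos: [0.5038, -0.3141, 0.1771]
ee_rot: [[0.779, -0.626, 0.021], [-0.626, -0.78, -0.009], [0.022, -0.006, -1.0]]
ft_force: [0.5, -0.0, -0.4]
width: 0.922
```

```bash
python3 - <<'E'
from h import *
plan((.455,-.2,.17,-38.4),(.455,-.1,.15,41),(.468,-.005,.15,41))
T=eyes.read_camera("top");print(fit([T],.468,-.005,CUPS[2:]))
im=cv2.resize(T["color"],None,fx=4,fy=4,interpolation=cv2.INTER_CUBIC)[:,:,::-1].copy();
k,_=cv2.findContours(sil(T,.468,-.005,CUPS[2:]),0,1);cv2.drawContours(im,k,-1,(0,255,0),1)
u=(pj(T,(.468,-.005,.05))*4).astype(int);cv2.imwrite("pics/a14.png",cv2.resize(cv2.convertScaleAbs(im[u[1]-80:u[1]+80,u[0]-80:u[0]+80],alpha=1.8),(480,480)))
E
```

```text
t 16.8 pos [ 0.5038 -0.3141  0.1771] ang -38.8 w 0.922 F [ 0.5 -0.  -0.4]
[-0.11  -0.058  0.005] -0.006
[-0.173 -0.136  0.024] -1.392
[-0.222 -0.218  0.023] -1.392
(array([ 0.4661, -0.0044]), np.float64(0.112))
```

View pics/a14.png

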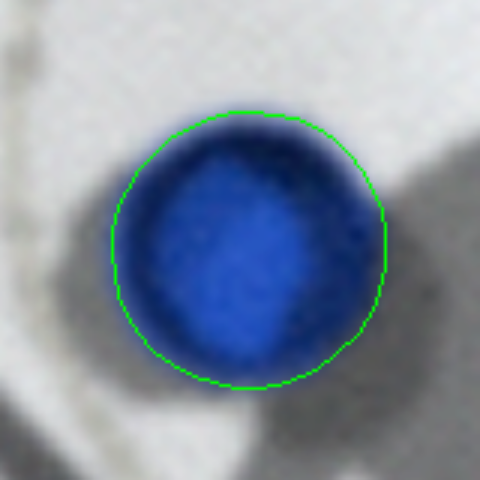

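Call:
move_arm(moves="-0.01 -0.006 0 -0.05; -0.026 -0.014 0 -0.15; -0.042 -0.022 0.001 -0.27; -0.058 -0.03 0.002 -0.39; -0.074 -0.038 0.003 -0.51; -0.089 -0.046 0.004 -0.63; -0.102 -0.054 0.005 -0.75; -0.11 -0.058 0.005 -0.87", hand=0)

```text
clock: 17.52
tool_pos: [0.4523, -0.1977, 0.1639]
ee_rot: [[0.98, 0.199, 0.013], [0.199, -0.98, -0.004], [0.012, 0.007, -1.0]]
ft_force: [-0.8, 0.1, -0.5]
width: 1.003
```

```bash
python3 - <<'E'
from h import *
plan((.455,-.1,.16,41),(.468,-.006,.14,41))
E
```

```text
t 17.52 pos [ 0.4523 -0.1977  0.1639] ang 11.5 w 1.003 F [-0.8  0.1 -0.5]
[ 0.022 -0.095  0.003] -0.516
[ 0.053 -0.185  0.023] -0.516
```

Call:
move_arm(moves="0.004 -0.015 0 -0.12; 0.009 -0.04 0 -0.24; 0.016 -0.068 0.001 -0.36; 0.023 -0.096 0.003 -0.48; 0.033 -0.125 0.008 -0.516; 0.043 -0.153 0.015 -0.516; 0.051 -0.176 0.021 -0.516; 0.053 -0.183 0.023 -0.516")

```text
clock: 18.18
tool_pos: [0.4668, -0.005, 0.1362]
ee_rot: [[0.752, 0.659, 0.008], [0.659, -0.752, -0.003], [0.004, 0.007, -1.0]]
ft_force: [-0.2, 0.1, -0.8]
width: 1.0
```

```bash
python3 - <<'E'
from h import *
plan((.4675,-.0045,.022,41))
print(observe()["ee_rot"].round(4))
c=eyes.read_camera("scene")
cv2.imwrite("pics/a15.png",cv2.resize(c["color"][94:94+150,137:257,::-1],None,fx=4,fy=4,interpolation=cv2.INTER_CUBIC))
E
```

```text
t 18.18 pos [ 0.4668 -0.005   0.1362] ang 41.2 w 1.0 F [-0.2  0.1 -0.8]
[ 0.    -0.001  0.114] 0.003
[[ 0.7524  0.6586  0.0076]
 [ 0.6587 -0.7524 -0.0027]
 [ 0.0039  0.0071 -1.    ]]
```

View pics/a15.png

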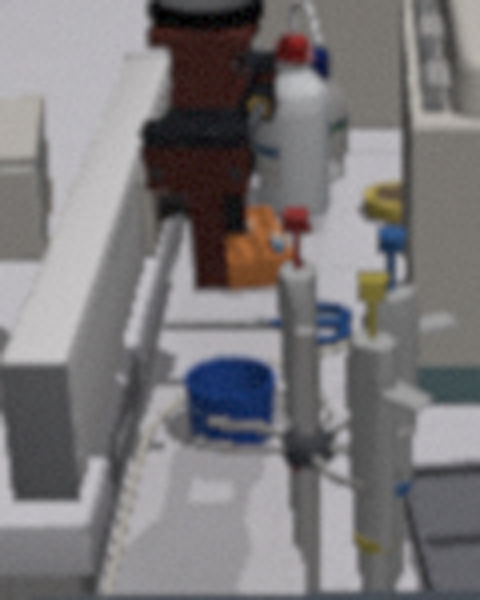

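Call:
move_arm(moves="0 0 0.02 0; 0 0 0.045 0; 0 0 0.07 0; 0 0 0.09 0; 0 0 0.102 0; 0 0 0.108 0; 0 0 0.112 0; 0 0 0.112 0")

```text
clock: 18.9
tool_pos: [0.4676, -0.0061, 0.0243]
ee_rot: [[0.753, 0.659, 0.007], [0.659, -0.753, -0.003], [0.003, 0.007, -1.0]]
ft_force: [-0.2, 0.5, 0.0]
width: 1.006
```

```bash
python3 - <<'E'
from h import *
plan((.4675,-.0045,.022,41))
E
```

```text
t 18.9 pos [ 0.4676 -0.0061  0.0243] ang 41.2 w 1.006 F [-0.2  0.5  0. ]
[ 0.001 -0.001  0.002] 0.003
```

Call:
move_arm(moves="0.001 -0.001 0.001 0; 0.001 -0.001 0.001 0; 0.001 -0.001 0.001 0; 0.001 -0.001 0.001 0; 0.001 -0.001 0.001 0; 0.001 -0.001 0.001 0; 0.001 -0.001 0.001 0; 0.001 -0.001 0.001 0", hand=255, force=8)

```text
clock: 19.57
tool_pos: [0.4683, -0.0047, 0.0241]
ee_rot: [[0.752, 0.659, 0.009], [0.659, -0.752, -0.003], [0.004, 0.008, -1.0]]
ft_force: [0.3, -0.1, 5.3]
width: 0.728
```

Call:
move_arm(moves="0 0 0 0; 0 0 0 0; 0 0 -0.005 0; 0 0 -0.015 0; 0 0 -0.03 0; 0 0 -0.05 0; 0 0 -0.065 0; 0 0 -0.07 0", force=15)

```text
clock: 20.23
tool_pos: [0.4687, -0.0046, 0.0973]
ee_rot: [[0.752, 0.659, 0.013], [0.659, -0.752, -0.004], [0.007, 0.011, -1.0]]
ft_force: [0.3, 0.1, 0.7]
width: 0.726
```

```bash
python3 - <<'E'
from h import *
plan((.455,-.08,.13,41),(.455,-.16,.14,41),(.553,-.24,.14,-38.4))
c=eyes.read_camera("scene")
cv2.imwrite("pics/a16.png",cv2.resize(c["color"][94:94+150,137:257,::-1],None,fx=4,fy=4,interpolation=cv2.INTER_CUBIC))
E
```

```text
t 20.23 pos [ 0.4687 -0.0046  0.0973] ang 41.2 w 0.726 F [0.3 0.1 0.7]
[-0.06   0.048 -0.033] 0.003
[-0.112  0.108 -0.042] 0.003
[-0.091  0.233 -0.041] 1.389
```

View pics/a16.png

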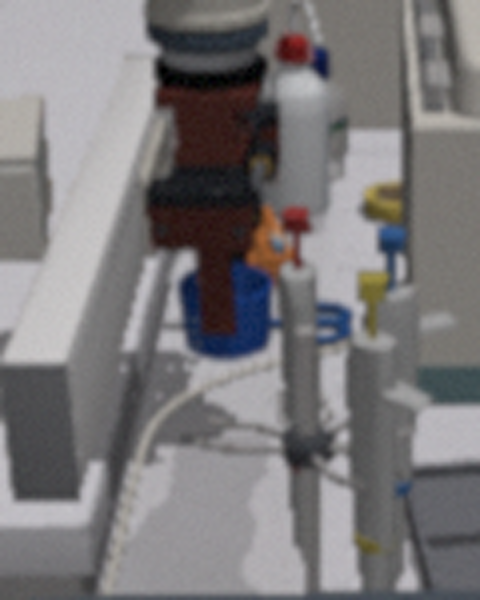

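Call:
move_arm(moves="-0.012 0.01 -0.01 0; -0.03 0.024 -0.022 0; -0.052 0.042 -0.035 0; -0.072 0.062 -0.042 0; -0.09 0.082 -0.042 0; -0.108 0.1 -0.042 0.05; -0.123 0.119 -0.042 0.15; -0.135 0.135 -0.042 0.26")

```text
clock: 20.95
tool_pos: [0.4549, -0.1965, 0.1385]
ee_rot: [[0.899, 0.438, 0.011], [0.438, -0.899, -0.003], [0.009, 0.008, -1.0]]
ft_force: [-0.3, -0.1, -0.0]
width: 0.724
```

```bash
python3 - <<'E'
from h import *
plan((.455,-.2,.14,41),(.48,-.22,.14,-38.4),(.551,-.2406,.14,-38.4))
E
```

```text
t 20.95 pos [ 0.4549 -0.1965  0.1385] ang 26.0 w 0.724 F [-0.3 -0.1 -0. ]
[-0.001  0.003 -0.001] -0.262
[ 0.012  0.032 -0.001] 1.124
[ 0.067  0.082 -0.   ] 1.124
```

Call:
move_arm(moves="0.001 0.004 0 0.12; 0.003 0.008 0 0.24; 0.004 0.012 0 0.36; 0.006 0.016 0 0.48; 0.007 0.02 0 0.6; 0.009 0.024 0 0.72; 0.01 0.028 0 0.84; 0.012 0.032 0 0.96")

```text
clock: 21.62
tool_pos: [0.4793, -0.22, 0.1376]
ee_rot: [[0.871, -0.491, 0.009], [-0.491, -0.871, -0.002], [0.009, -0.003, -1.0]]
ft_force: [-0.1, 0.6, -0.9]
width: 0.729
```

```bash
python3 - <<'E'
from h import *
plan((.551,-.2406,.14,-38.4))
E
```

```text
t 21.62 pos [ 0.4793 -0.22    0.1376] ang -29.4 w 0.729 F [-0.1  0.6 -0.9]
[ 0.073 -0.017 -0.002] 0.157
```

Call:
move_arm(moves="0.008 -0.002 0 0.05; 0.02 -0.005 0 0.1; 0.034 -0.008 0 0.157; 0.048 -0.011 0 0.157; 0.06 -0.014 0 0.157; 0.068 -0.016 0 0.157; 0.073 -0.017 0 0.157; 0.073 -0.017 0 0.157")

```text
clock: 22.28
tool_pos: [0.5515, -0.241, 0.1373]
ee_rot: [[0.784, -0.621, 0.008], [-0.621, -0.784, -0.002], [0.007, -0.004, -1.0]]
ft_force: [-0.4, -0.4, -1.8]
width: 0.728
```

```bash
python3 - <<'E'
from h import *
plan((.551,-.2406,.035,-38.4))
c=eyes.read_camera("scene")
cv2.imwrite("pics/a17.png",cv2.resize(c["color"][130:280,230:380,::-1],None,fx=4,fy=4,interpolation=cv2.INTER_CUBIC))
E
```

```text
t 22.28 pos [ 0.5515 -0.241   0.1373] ang -38.4 w 0.728 F [-0.4 -0.4 -1.8]
[-0.001  0.     0.102] 0.001
```

View pics/a17.png

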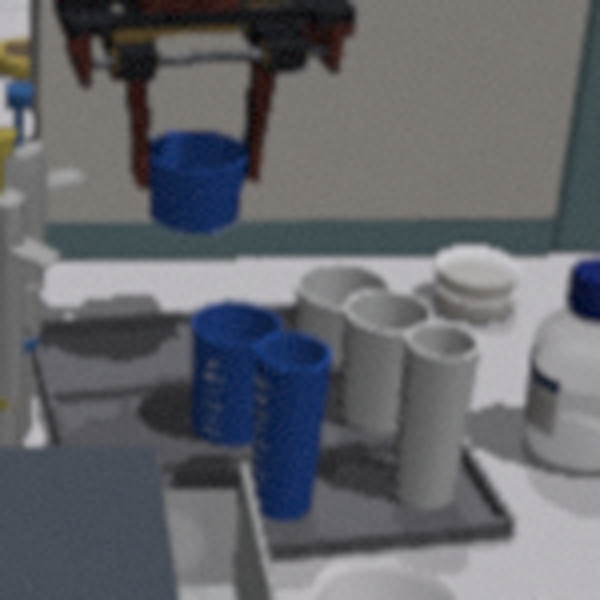

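Call:
move_arm(moves="0 0 0.02 0; -0.001 0 0.045 0; -0.001 0 0.068 0; -0.001 0 0.085 0; -0.001 0 0.096 0; -0.001 0 0.1 0; -0.001 0 0.102 0; -0.001 0 0.103 0")

```text
clock: 23.0
tool_pos: [0.5514, -0.2406, 0.0356]
ee_rot: [[0.784, -0.621, 0.009], [-0.621, -0.784, -0.002], [0.009, -0.004, -1.0]]
ft_force: [-0.0, -0.2, 0.7]
width: 0.729
```

Call:
move_arm(moves="0 0 0.001 0; 0 0 0.002 0; 0 0 0.002 0")

```text
clock: 23.25
tool_pos: [0.552, -0.2409, 0.0346]
ee_rot: [[0.784, -0.621, 0.011], [-0.621, -0.784, -0.003], [0.01, -0.004, -1.0]]
ft_force: [0.5, 0.2, -1.6]
width: 0.731
```

Call:
move_arm(moves="0 0 0.001 0; 0 0 0.002 0; 0 0 0.003 0; 0 0 0.004 0")

```text
clock: 23.58
tool_pos: [0.552, -0.2409, 0.0305]
ee_rot: [[0.784, -0.621, 0.011], [-0.621, -0.784, -0.003], [0.01, -0.004, -1.0]]
ft_force: [-0.2, -0.5, -0.8]
width: 0.726
```

Call:
move_arm(moves="0 0 0.001 0; 0 0 0.002 0; 0 0 0.002 0")

```text
clock: 23.83
tool_pos: [0.5522, -0.2407, 0.0293]
ee_rot: [[0.784, -0.621, 0.011], [-0.621, -0.784, -0.003], [0.011, -0.005, -1.0]]
ft_force: [-1.5, 2.2, 4.1]
width: 0.724
```

Call:
move_arm(moves="0 0 0.001 0; 0 0 0.001 0")

```text
clock: 24.0
tool_pos: [0.5523, -0.2406, 0.0293]
ee_rot: [[0.784, -0.621, 0.012], [-0.621, -0.784, -0.003], [0.011, -0.005, -1.0]]
ft_force: [-2.4, 2.2, 5.9]
width: 0.729
```

Call:
move_arm(moves="0 0 0 0; 0 0 0 0; 0 0 0 0; 0 0 0 0; 0 0 0 0", hand=0)

```text
clock: 24.42
tool_pos: [0.5522, -0.2406, 0.0289]
ee_rot: [[0.784, -0.621, 0.011], [-0.621, -0.784, -0.003], [0.01, -0.005, -1.0]]
ft_force: [0.3, -0.6, 0.6]
width: 1.0
```

Call:
move_arm(moves="0 0 -0.008 0; 0 0 -0.02 0; 0 0 -0.04 0; 0 0 -0.07 0; 0 0 -0.1 0; 0 0 -0.12 0; 0 0 -0.14 0; 0 0 -0.14 0")

```text
clock: 25.08
tool_pos: [0.5524, -0.2411, 0.1762]
ee_rot: [[0.784, -0.62, 0.02], [-0.62, -0.784, -0.007], [0.02, -0.007, -1.0]]
ft_force: [0.7, -0.8, -0.1]
width: 0.999
```

```bash
python3 - <<'E'
from h import *
plan((.455,-.18,.17,-38.4),(.44,-.1,.17,-38.4))
c=eyes.read_camera("scene")
cv2.imwrite("pics/a18.png",cv2.resize(c["color"][130:280,230:380,::-1],None,fx=4,fy=4,interpolation=cv2.INTER_CUBIC))
E
```

```text
t 25.08 pos [ 0.5524 -0.2411  0.1762] ang -38.4 w 0.999 F [ 0.7 -0.8 -0.1]
[-0.114  0.013  0.004] 0.001
[-0.176 -0.041  0.003] 0.001
```

View pics/a18.png

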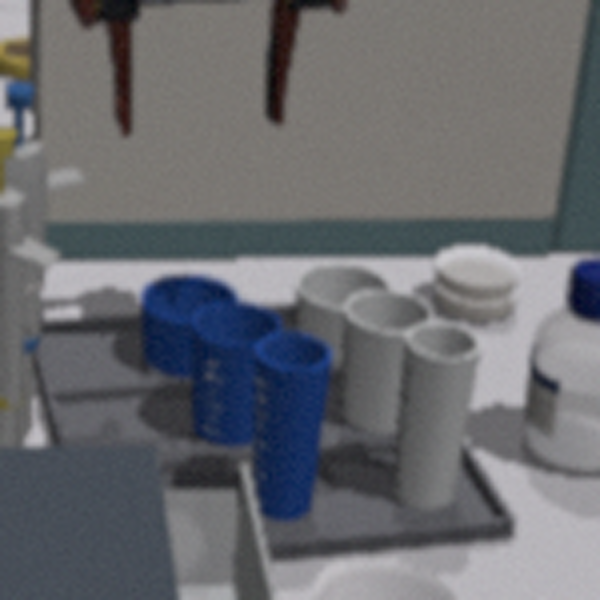

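All three stand. I'll move the arm aside for an overhead check.

Call:
move_arm(moves="-0.015 0.002 0 0; -0.035 0.005 0 0; -0.06 0.008 0 0; -0.085 0.011 0 0; -0.11 0.01 0 0; -0.13 -0.005 0 0; -0.155 -0.025 0 0; -0.176 -0.041 0 0")

```text
clock: 25.8
tool_pos: [0.4381, -0.0982, 0.1687]
ee_rot: [[0.783, -0.621, 0.015], [-0.621, -0.784, -0.005], [0.015, -0.006, -1.0]]
ft_force: [0.6, -0.1, 0.1]
width: 0.998
```

```bash
python3 - <<'E'
from h import *
plan()
c=eyes.read_camera("top")
cv2.imwrite("pics/a19.png",cv2.resize(cv2.convertScaleAbs(c["color"][130:290,100:400,::-1],alpha=1.5),None,fx=2.66,fy=2.66,interpolation=cv2.INTER_CUBIC))
E
```

```text
t 25.8 pos [ 0.4381 -0.0982  0.1687] ang -38.4 w 0.998 F [ 0.6 -0.1  0.1]
```

View pics/a19.png

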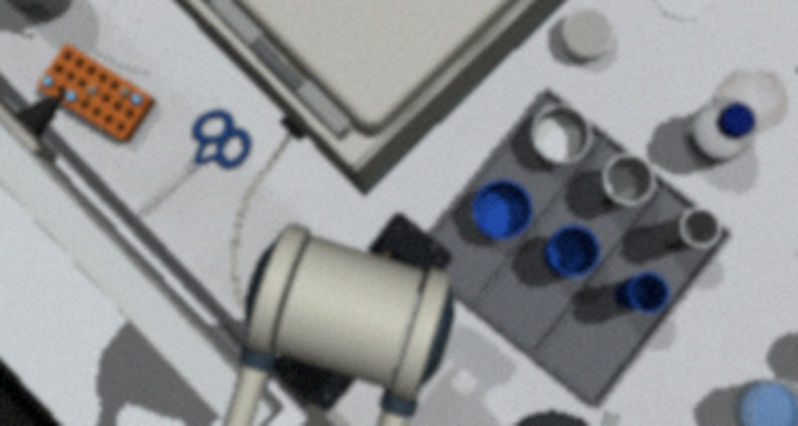

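The overhead view shows the large cup at (500,210), the medium at (572,250) and the small at (648,292), each upright in the row of its matching sample. The rack, scissors and bottle are at the same pixels as at the start.

```bash
python3 -c "
from workcell import order; print(order.hand_in())"
```

```text
the job is handed in; nothing more can be done
None
```

I took the three nested cups apart one at a time (small, then medium, then large). Each now stands upright in the tray row of its matching white sample, and I handed the job in at about 26 s on the robot's clock.

- **Placing:** I lowered each cup until light contact (about 6 N at most) before opening the fingers. None was dropped or tipped.
- **Last checks:** The final scene and overhead pictures show all three cups standing in the right rows. The scissors, orange rack and bottle are at the same overhead pixels as at the start. The gripper was clear and open, with the force reading at noise level.
- **Imperfections:** The tool drifted up to about 1.3° from vertical over the run, and roughly 1° or less while setting cups down. The automatic outline fit of the nested cups was rough, so I set the grasp centre by eye from the overhead picture. Neither caused a problem.

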